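Check the mailroom's parcel scale with its weights

ROBOT

A 6-joint arm with a two-finger parallel gripper is mounted at the origin on the work surface. World frame = base frame: x ahead of the robot, y to its left, z up, the work surface at z = 0. Lengths are in m, angles in rad, forces in N, time in s.
With the tool pointing down it reaches from about 0.25 to 0.725 m from the base axis. Payload 4 kg.
Tool frame: the origin (TCP) lies on the centre line of the jaws, within the pads' length; the fingertips stand 17 mm ahead of it and the grasp point (between the pads) lies 2 mm behind it; z points along the fingers, y is the line along which they close (so a half turn about z gives the same grasp; the last joint's range is limited). The gripper opens to 85 mm and grips with 20 to 120 N. Pads are 22 mm wide; open, the fingers measure 114 mm over their backs; the gripper's body (76 mm by 85 mm) begins 54 mm behind the grasp point. The pads swing forward as they close: fully open they stand 13 mm farther back than shut.
Start: joints at [-1.286, 0.241, 0.005, 1.335, 0, 1.571], TCP at [0.14, -0.48, 0.248] pointing down, gripper open.
Joint ranges: [-2.72, 2.72], [-1.05, 1.87], [-1.09, 1.28], [-1.99, 2.15], [-1.42, 1.44], [-3.14, 3.14]. Speed limits (rad/s): [2.79, 2.79, 3.14, 3.14, 3.14, 3.14].

INTERFACE

Orientations are given as a unit quaternion [x, y, z, w].
In Python, from workcell import get_obs, imaging, order gives the robot as it stands.
- The arm moves only by the tool apply_moves, never from a script. Its argument "targets" is a list that holds one entry, the list of rows, each a list of 5 numbers: the shift along the world's x, y, z in units of 40 mm (1.0 is 40 mm), then the turn about the world's z in degrees, then the gripper command: -1 is shut, 1 is fully open, values between are in proportion. In form: [[[dx, dy, dz, turn, fingers], ...]]. A call has 1 to 8 rows; each row shifts and turns the commanded pose from where the row before left it; what a row does not reach is not made up. A row lasts 1/12 s, in which the tool goes at most 41.7 mm and 7.16 degrees, less where a joint would pass 70% of its speed; a pose out of reach is approached as far as the arm can. A call is refused whole if a number of a shift passes 1 or a number of a turn 7.16, either way. A call with a gripper value outside its range is refused whole. The fingers move at their own pace and stop on an object; the grip force is fixed at half the most. Time passes only in rows, so rows that do not move let the fingers close. It gives the time, the measured TCP pose, the force, the opening and the grip force at its end, in the units of the state.
- get_obs(): the state, without advancing time (a new reading comes with each control period).
- imaging.camera(name): name is "scene" or "top" or "wrist"; returns (picture, depth): 420x560x3 uint8, blue, green, red; 420x560 float32, m along the optical axis (not along the pixel's ray), 0 where there is no reading.
- imaging.get_calibration(name): a dict with "camera_matrix" (3x3 intrinsics, pixels), "eye" and "rotation" of the camera in the world; the wrist camera has in their place "hand_eye" (4x4, takes a point from camera to tool coordinates, whose origin is the TCP and whose axes are the flange's). Camera axes: x right, y down, z forward; pixel columns grow to the right and rows downward; lengths in m; the calibration is good to about 2 mm. A picture is of the moment at which its call begins: read the wrist's pose just before it. get_calibration takes no time and is no camera call.
- order.job_done(): hands the job in; it is judged then, once.
The state is a dict: "clock": time; "joint_pos": joint angles; "joint_vel": joint speeds; "tau": joint torques, N m; "eef_pos": TCP position; "tool_rot": TCP orientation; "ft_force": force on the tool from outside, world axes, zero at the start; "ft_torque": the same for the moment, N m; "grip_width": finger opening in m; "grasp_force": force on a finger pad.
Only numpy, scipy, OpenCV 4.12 (cv2) and the standard library are available. Lean on these libraries where they do the work, as an engineer would, in place of code of your own. Each camera call takes 0.05 s, during which the arm holds its last target. There are 200 camera calls.

TASK

Check the parcel scale: with its round plate empty, press the white zero button right down. Then gently build the three flat steel check weights into one centred stack on the plate, one after another, the largest at the bottom and the smallest on top, each lying flat and let go before the next, with no edge sticking out past the plate or the weight under it. Leave the parcel, tape roll and stapler where they are.

Things in the scene. Friction and masses are not known exactly. Their poses are not given: they have to be found in the camera images.
- scale: grey parcel scale, fixed to the table: housing 235 mm along its x, 190 mm along y, 40 mm high, with a fixed round steel plate held above it. Origin on the table straight under the plate's centre; z up. The housing reaches 155 mm to its -x (the side with display and button, towards the robot) and 80 mm to its +x.
- plate_top (a point): centre of the upper face of the scale's round steel plate, 62 mm above the table; axes as the scale's. The plate's radius is 77 mm.
- zero_button_top (a point): centre of the top of the white zero button, 30 mm across, on the scale's front ledge, 120 mm from the plate's centre along the scale's -x and 55 mm along its -y. It is pressed straight down; the dark display lies beside it.
- zero_button (a joint): travel of the zero button, 0 (up) to 0.006 m (fully down); a spring pushes it back, about 5 N at full travel.
- weight_large: largest of three flat steel discs: 134 mm across, 12 mm thick, 0.85 kg. A flush bar 20 mm wide crosses its middle along its own x, between two D-shaped through windows (together a circle of 43 mm radius, so each 33 mm deep along y). Pick it up by the bar's middle, a finger in each window, closing along y; open only part way, about 38 mm. Origin: centre of underside, z up.
- weight_medium: middle disc: same thickness, bar and windows as the large one, but 118 mm across, 0.6 kg. Origin: centre of its underside, bar along its x, z up. Lies flat on the table.
- weight_small: smallest disc: same thickness, bar and windows as the large one, but 102 mm across, 0.38 kg. Origin: centre of its underside, bar along its x, z up. Lies flat on the table.
- parcel: cardboard parcel, 170 x 120 x 70 mm, loose bystander beyond the scale. Origin: centre of its underside.
- tape_roll: roll of brown packing tape lying flat, 110 mm across, 48 mm high, with a 76 mm hole and no bar; loose bystander. Origin: centre of its underside.
- stapler: black stapler, 150 x 36 x 44 mm, loose bystander beyond the weights. Origin: centre of its underside, long along x.
Things that resemble listed ones, but are neither listed nor needed, are in the scene too. What is shaped like the weight_medium but green or orange is not meant.

How it is judged:
On the way, in this order (a step that is already met when the one before it is completed fails the run):
1. the zero button is pressed down (more than 4 mm) while the plate is empty (value of joint zero_button above 0.004 m and horizontal distance between each of weight_large, weight_medium, weight_small and plate_top above 0.1 m), for 0.05 s.
2. the large weight lies flat on the plate, inside its edge, let go (horizontal distance between weight_large and plate_top below 0.01 m and z of weight_large in the frame of plate_top between -0.004 and 0.004 m and angle between weight_large's own z axis and vertical below 0.06 rad and contact force between the fingers and weight_large below 0.1 N), for 0.2 s.
3. the medium weight lies flat on the large one, inside its edge, let go (all of step 2 and horizontal distance between weight_medium and weight_large below 0.008 m and z of weight_medium in the frame of plate_top between 0.008 and 0.016 m and angle between weight_medium's own z axis and vertical below 0.06 rad and contact force between the fingers and weight_medium below 0.1 N), for 0.2 s.
At the end, for the whole second after the job is handed in: All three weights lie flat (tilt under 0.06 rad), released and at rest in one stack on the scale's plate: the large one on the plate with its centre within 10 mm of the plate's, the medium one on it within 8 mm of the large one's centre, the small one on that within 8 mm of the medium one's centre (all of step 3 and horizontal distance between weight_small and weight_medium below 0.008 m and z of weight_small in the frame of plate_top between 0.02 and 0.028 m and angle between weight_small's own z axis and vertical below 0.06 rad and contact force between the fingers and weight_small below 0.1 N and linear speed of each of weight_large, weight_medium, weight_small below 0.02 m/s and angular speed of each of weight_large, weight_medium, weight_small below 0.1 rad/s); the robot touches nothing.
It fails at once if the scale is struck or pressed hard (over 100 N) (contact force between scale and anything else above 100 N).
It fails at once if a weight is dropped onto the plate or the stack (falls on it unheld from more than about 13 mm, reaching 0.5 m/s) ((horizontal distance between weight_large and plate_top below 0.06 m and contact force between the fingers and weight_large below 0.1 N and linear speed of weight_large above 0.5 m/s) or (horizontal distance between weight_medium and plate_top below 0.06 m and contact force between the fingers and weight_medium below 0.1 N and linear speed of weight_medium above 0.5 m/s) or (horizontal distance between weight_small and plate_top below 0.06 m and contact force between the fingers and weight_small below 0.1 N and linear speed of weight_small above 0.5 m/s)).
It fails at once if the parcel is moved by more than 20 mm (distance of parcel from where it was at the start of the episode above 0.02 m).
It fails at once if the tape roll is moved by more than 20 mm (distance of tape_roll from where it was at the start of the episode above 0.02 m).
It fails at once if the stapler is moved by more than 20 mm (distance of stapler from where it was at the start of the episode above 0.02 m).
It also fails if it takes over 67 s, if anything falls off the work surface, if the arm or the gripper's body presses on something with over 40 N, if the wrist force passes 120 N, or if a joint passes its speed limit or range.

## Working session

There is one attempt and no reset: what is moved stays moved. The work goes in short steps, Python scripts to look and compute and a tool call to move; the robot and the scene stay as the last step left them, time stands still between calls to the robot, and variables do not carry over. Pictures are saved under pics/ and viewed, at most 10 in all, crops included, and the job is handed in when it is done.

Besides the shell and the picture viewer there is one more tool, called after "Call:" as a command line: name --argument value ..., lists and objects as JSON in quotes. apply_moves: Moves the arm, as the interface text tells. Its arguments: {"type":"object","properties":{"targets":{"type":"array","items":{"type":"array","items":{"type":"array","items":{"type":"number"}}}}},"required":["targets"]}

```bash
ls; mkdir -p pics; python3 - <<'E'
from workcell import get_obs, imaging, order
import cv2,numpy as np
o=get_obs();print({k:np.round(v,3) for k,v in o.items()})
for n in("top","scene"):
    p,d=imaging.camera(n);cv2.imwrite(f"pics/{n}0.png",p);np.save(f"{n}0_d.npy",d)
    print(n,imaging.get_calibration(n))
print(imaging.get_calibration("wrist"))
E
```

```text
pics
{'clock': np.float64(0.0), 'joint_pos': array([-1.286,  0.241,  0.004,  1.335, -0.   ,  1.571]), 'joint_vel': array([-0.003,  0.   , -0.002,  0.001, -0.   ,  0.   ]), 'tau': array([ 2.0000e-03, -3.7232e+01,  2.5241e+01,  1.7000e-02,  0.0000e+00,
        0.0000e+00]), 'eef_pos': array([ 0.14 , -0.479,  0.247]), 'tool_rot': array([ 0.99 ,  0.142, -0.   , -0.001]), 'ft_force': array([0.169, 0.016, 0.389]), 'ft_torque': array([-0.007,  0.068,  0.009]), 'grasp_force': np.float64(0.0), 'grip_width': np.float64(0.086)}
top {'camera_matrix': array([[499.22432891,   0.        , 281.04226524],
       [  0.        , 499.22432891, 215.64797646],
       [  0.        ,   0.        ,   1.        ]]), 'eye': array([0.29571939, 0.08746906, 1.52491647]), 'rotation': array([ 0.70546676, -0.702396  ,  0.06915012, -0.06461245])}
scene {'camera_matrix': array([[453.59259539,   0.        , 277.71695669],
       [  0.        , 453.59259539, 210.73100058],
       [  0.        ,   0.        ,   1.        ]]), 'eye': array([1.21305199, 0.36992845, 0.91357133]), 'rotation': array([ 0.49267518,  0.80299453, -0.28607873, -0.17501401])}
{'camera_matrix': array([[352.97564121,   0.        , 280.86189448],
       [  0.        , 352.97564121, 203.86832911],
       [  0.        ,   0.        ,   1.        ]]), 'hand_eye': array([[ 9.31982680e-04, -9.46122598e-01, -3.23807290e-01,
         8.41369426e-02],
       [ 9.99999565e-01,  8.96116700e-04,  2.59864482e-04,
        -3.72421737e-04],
       [ 4.43054616e-05, -3.23807391e-01,  9.46123021e-01,
        -1.24888086e-01],
       [ 0.00000000e+00,  0.00000000e+00,  0.00000000e+00,
         1.00000000e+00]])}
```

View pics/top0.png

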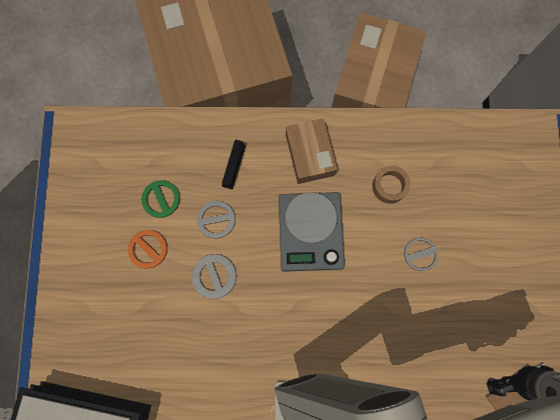

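View pics/scene0.png

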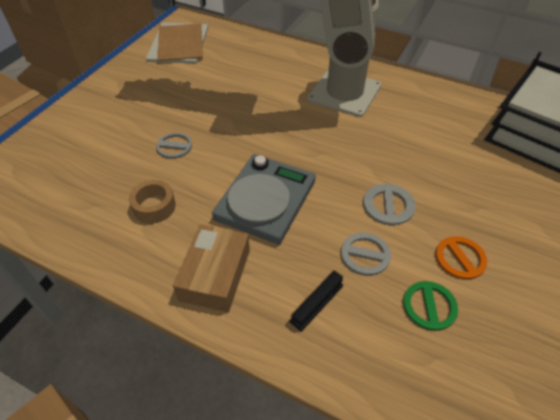

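The top view shows three grey barred discs at (214,276), (216,219) and (420,254), with green (161,199) and orange (148,249) look-alikes. The scale plate is at (311,217), the button at (331,257), the tape roll at (391,184), the stapler at (234,164) and the parcel at (312,150). Next I measure them.

```bash
cat > h.py <<'E'
import numpy as np,cv2
from scipy.spatial.transform import Rotation as R
from workcell import get_obs, imaging, order
def pose(name,o=None):
    c=imaging.get_calibration(name)
    if name!="wrist": return c["camera_matrix"],R.from_quat(c["rotation"]).as_matrix(),np.array(c["eye"])
    o=o or get_obs(); T=R.from_quat(o["tool_rot"]).as_matrix(); H=c["hand_eye"]
    return c["camera_matrix"],T@H[:3,:3],T@H[:3,3]+o["eef_pos"]
def onplane(uv,z,P):
    K,Rm,e=P; uv=np.atleast_2d(uv).astype(float)
    r=np.c_[uv,np.ones(len(uv))]@np.linalg.inv(K).T@Rm.T
    return e+r*((z-e[2])/r[:,2])[:,None]
def cloud(d,P):
    K,Rm,e=P; v,u=np.indices(d.shape)
    c=np.stack([(u-K[0,2])/K[0,0]*d,(v-K[1,2])/K[1,1]*d,d],-1)
    return c@Rm.T+e
def circ(P):  # algebraic circle fit, trimmed
    for _ in range(3):
        s=np.linalg.lstsq(np.c_[2*P,np.ones(len(P))],(P**2).sum(1),rcond=None)[0]
        r=np.sqrt(s[2]+s[0]**2+s[1]**2); e=abs(np.hypot(*(P-s[:2]).T)-r); P=P[e<=max(.0015,2*np.median(e))]
    return s[:2],r
def discs(img,P,z,amin=300):
    """grey discs with two windows: centre, radius, bar direction (from hole centres), window gap"""
    hsv=cv2.cvtColor(img,cv2.COLOR_BGR2HSV); m=((hsv[...,1]<55)&(hsv[...,2]>70)).astype(np.uint8)
    cs,h=cv2.findContours(m,cv2.RETR_CCOMP,cv2.CHAIN_APPROX_NONE); out=[]
    for i,c in enumerate(cs):
        if h[0][i][3]>=0 or cv2.contourArea(c)<amin: continue
        k=[cs[j] for j in range(len(cs)) if h[0][j][3]==i and cv2.contourArea(cs[j])>amin/8]
        if len(k)!=2: continue
        ctr,r=circ(onplane(c[:,0],z,P)[:,:2])
        def cen(q):
            M=cv2.moments(onplane(q[:,0],z,P)[:,:2].astype(np.float32)[:,None]); return np.array([M["m10"],M["m01"]])/M["m00"]
        a,b=map(cen,k); n=b-a; yaw=(np.degrees(np.arctan2(n[1],n[0]))-90+90)%180-90
        out.append((ctr,(a+b)/2,r,yaw,c[:,0].mean(0)))
    return out
E
python3 - <<'E'
from h import *
for n in("top","scene"):
    P=pose(n);img=cv2.imread(f"pics/{n}0.png");d=np.load(f"{n}0_d.npy");C=cloud(d,P)
    print(n,P[1][:,2])
    for ctr,w,r,y,px in discs(img,P,.012):
        near=(np.hypot(C[...,0]-ctr[0],C[...,1]-ctr[1])<r*1.0)
        ring=near&(np.hypot(C[...,0]-ctr[0],C[...,1]-ctr[1])>r*.82)
        print(np.round(ctr,4),np.round(w,4),round(2*r,4),round(y,1),px.round(),"ring z",np.round(np.percentile(C[ring][:,2],[10,50,90]),4))
P=pose("top");img=cv2.imread("pics/top0.png");C=cloud(np.load("top0_d.npy"),P)
for u,v in((311,217),(331,257),(320,230),(350,330)):print(u,v,C[v,u].round(4))
hsv=cv2.cvtColor(img,cv2.COLOR_BGR2HSV);
# plate: points near z .062; housing: z~.04
reg=(C[...,0]>.1)&(C[...,0]<.5)&(C[...,1]>-.2)&(C[...,1]<.2)
np.set_printoptions(suppress=True,precision=4)
pl=reg&(C[...,2]>.056)&(C[...,2]<.068)
c=max(cv2.findContours(pl.astype(np.uint8),0,1)[0],key=cv2.contourArea)[:,0]; print("plate",circ(onplane(c,.062,P)[:,:2]),np.median(C[pl][:,2]))
box=reg&(C[...,2]>.03)&(C[...,2]<.068)
c=max(cv2.findContours(box.astype(np.uint8),0,1)[0],key=cv2.contourArea)[:,0]
print("box",cv2.minAreaRect(onplane(c,.04,P)[:,:2].astype(np.float32)))
b=((hsv[...,1]<40)&(hsv[...,2]>190)); b[:, :320]=0;b[:,345:]=0;b[:245]=0;b[270:]=0
c=max(cv2.findContours(b.astype(np.uint8),0,1)[0],key=cv2.contourArea)[:,0];print("btn",c.mean(0),circ(onplane(c,.046,P)[:,:2]),np.median(C[b][:,2]))
E
```

```text
top [ 0.18833328 -0.00597767 -0.98208698]
[0.4001 0.2809] [0.4    0.2809] 0.1307 22.4 [214. 276.] ring z [0.0069 0.0114 0.0156]
[ 0.4694 -0.3474] [ 0.4694 -0.3471] 0.0993 -70.9 [421. 254.] ring z [-0.0017  0.0091  0.0151]
[0.5746 0.2797] [0.5746 0.2798] 0.1146 -79.4 [215. 219.] ring z [0.0072 0.0117 0.0158]
[ 0.5401 -0.0126] [ 0.4583 -0.0274] 0.2474 2.0 [311. 231.] ring z [-0.0026  0.0371  0.0514]
scene [-0.56295836 -0.2869892  -0.77505811]
[0.5795 0.2807] [0.5795 0.281 ] 0.1152 -77.2 [365. 254.] ring z [0.0021 0.0119 0.0145]
[0.4054 0.282 ] [0.4058 0.2821] 0.1308 19.6 [389. 204.] ring z [0.002  0.0116 0.0141]
[ 0.5091 -0.0253] [ 0.4323 -0.0374] 0.2334 4.9 [264. 200.] ring z [0.0013 0.0418 0.0642]
[ 0.4747 -0.3456] [ 0.4747 -0.3463] 0.0996 -74.8 [174. 145.] ring z [0.0006 0.0084 0.0148]
[-0.5651  0.0264] [-0.3201 -0.1241] 0.8914 -58.3 [390.  28.] ring z [-0.1301  0.0009  0.1522]
311 217 [ 0.5727 -0.0109  0.0615]
331 257 [ 0.453  -0.0685  0.0639]
320 230 [ 0.5331 -0.0371  0.0644]
350 330 [ 0.2419 -0.1289 -0.0012]
plate (array([ 0.4553, -0.0695]), np.float64(0.014109463182502656)) 0.061302964128237436
box ((0.4608546793460846, -0.015147402882575989), (0.08543531596660614, 0.18894816935062408), 2.2835464477539062)
btn [334. 259.] (array([ 0.102, -0.018]), np.float64(0.35246903396793045)) 0.06210836120757002
```

```bash
python3 - <<'E'
from h import *
np.set_printoptions(suppress=True,precision=4)
for n,zs in(("top",0),("scene",0)):
    P=pose(n);img=cv2.imread(f"pics/{n}0.png");C=cloud(np.load(f"{n}0_d.npy"),P)
    hsv=cv2.cvtColor(img,cv2.COLOR_BGR2HSV)
    reg=(C[...,0]>.38)&(C[...,0]<.68)&(C[...,1]>-.14)&(C[...,1]<.12)
    m=(reg&(hsv[...,1]<55)&(hsv[...,2]>125)).astype(np.uint8)
    for c in cv2.findContours(m,0,1)[0]:
        a=cv2.contourArea(c)
        if a>80:
            z=.062; q=onplane(c[:,0],z,P)[:,:2]; mm=np.zeros_like(m);cv2.drawContours(mm,[c],-1,1,-1)
            print(n,a,c[:,0].mean(0),circ(q),"z",np.median(C[mm>0][:,2]))
    b=(reg&(hsv[...,1]<100)&(C[...,2]>.025)).astype(np.uint8); 
    c=max(cv2.findContours(b,0,1)[0],key=cv2.contourArea)
    print("box",cv2.minAreaRect(onplane(c[:,0],.04,P)[:,:2].astype(np.float32)))
img=cv2.imread("pics/top0.png")
print(cv2.imwrite("pics/crop1.png",cv2.resize(img[180:320,180:350],None,fx=4,fy=4,interpolation=cv2.INTER_CUBIC)))
E
```

```text
top 1837.5 [310.4094 215.4228] (array([ 0.5729, -0.0096]), np.float64(0.07314362750980426)) z 0.061473518239158365
box ((0.5362274646759033, -0.012118861079216003), (0.2370370477437973, 0.1891300082206726), 2.121070623397827)
scene 1316.5 [262.0399 198.0598] (array([ 0.576 , -0.0171]), np.float64(0.06393942437421865)) z 0.06310233438932111
box ((0.5427080392837524, -0.008221186697483063), (0.24605509638786316, 0.19261784851551056), 2.1271703243255615)
True
```

View pics/crop1.png

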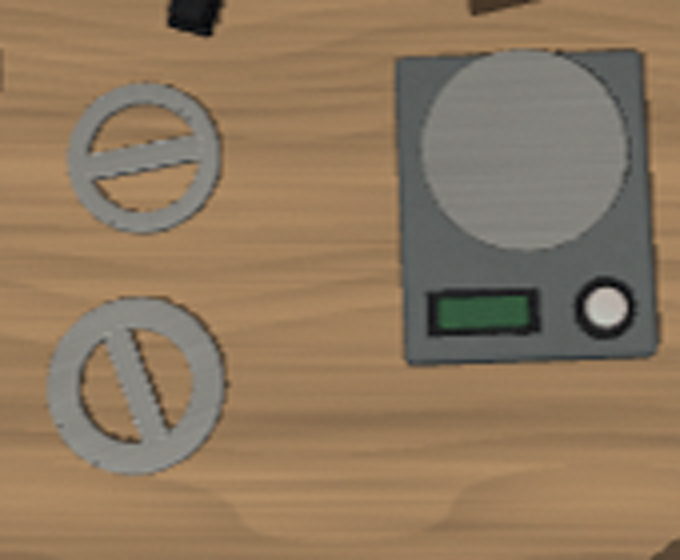

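The large weight is (214,276), measuring 131 mm. The medium is (216,219) at 115 mm and the small (421,254) at 99 mm. I reject green (161,199), orange (148,249) and the barless tape roll (391,184). The crop confirms two grey barred discs of different size, with the button at top pixel (331,257).

Call:
apply_moves --targets '[[[0.56, 0.73, 0, 7, -1], [0.56, 0.73, 0, 7, -1], [0.56, 0.73, 0, 7, -1], [0.56, 0.73, 0, 7, -1], [0.56, 0.73, 0, 7, -1], [0.56, 0.73, 0, 7, -1], [0.56, 0.73, 0, 7, -1], [0.56, 0.73, 0, 7, -1]]]'

```text
clock: 0.77
eef_pos: [0.3201, -0.2445, 0.2481]
tool_rot: [0.806, 0.592, -0.0, -0.0]
ft_force: [0.7, 0.1, 0.6]
grip_width: 0.0003
grasp_force: 0.0
```

Call:
apply_moves --targets '[[[0.56, 0.73, 0, 7, -1], [0.56, 0.73, 0, 7, -1], [0.56, 0.73, 0, 7, -1], [0.56, 0.73, 0, 7, -1], [0.56, 0.73, 0, 7, -1], [0.56, 0.73, 0, 7, -1], [0, 0, 0, 0, -1], [0, 0, 0, 0, -1]]]'

```text
clock: 1.43
eef_pos: [0.4545, -0.0695, 0.2476]
tool_rot: [0.541, 0.841, -0.0, -0.001]
ft_force: [0.6, -0.3, 0.8]
grip_width: -0.0
grasp_force: 0.0
```

```bash
python3 - <<'E'
from h import *
o=get_obs();p,d=imaging.camera("wrist");cv2.imwrite("pics/w1.png",p);np.save("w1_d.npy",d);np.savez("w1.npz",**o)
print(o["eef_pos"],o["joint_pos"],R.from_quat(o["tool_rot"]).as_matrix()[:,0])
E
```

```text
[ 0.45450199 -0.06945237  0.24759055] [-1.51479322e-01  1.62594431e-01 -9.50748880e-02  1.31465838e+00
 -2.52728984e-04  9.91443892e-01] [-4.14936283e-01  9.09850256e-01  6.26908467e-04]
```

View pics/w1.png

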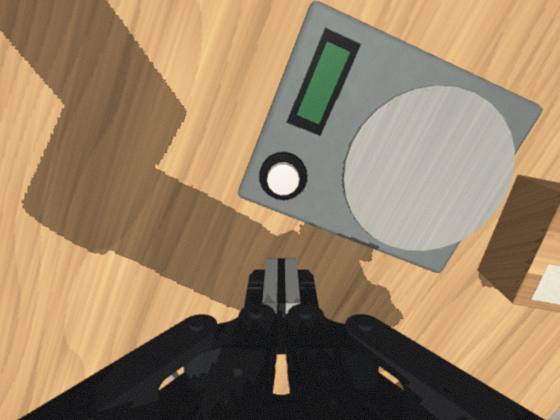

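The wrist view shows the whole plate around (430,168), the white button at (283,179) and the housing corners at (316,2), (540,106), (440,271) and (240,192).

```bash
python3 - <<'E'
from h import *
np.set_printoptions(suppress=True,precision=4)
img=cv2.imread("pics/w1.png");o=dict(np.load("w1.npz"));P=pose("wrist",o);C=cloud(np.load("w1_d.npy"),P)
hsv=cv2.cvtColor(img,cv2.COLOR_BGR2HSV);print(hsv[168,430],hsv[140,335],hsv[179,283],C[168,430],C[179,283],C[140,320],C[225,290])
def big(m,z,pt):
    for c in cv2.findContours(m.astype(np.uint8),0,1)[0]:
        if cv2.pointPolygonTest(c,pt,False)>0:
            mm=np.zeros(m.shape,np.uint8);cv2.drawContours(mm,[c],-1,1,-1)
            print(cv2.contourArea(c),circ(onplane(c[:,0],z,P)[:,:2]),"z",np.median(C[mm>0][:,2]))
pm=cv2.morphologyEx(((hsv[...,1]<60)&(hsv[...,2]>150)).astype(np.uint8),cv2.MORPH_OPEN,np.ones((5,5)))
big(pm,.062,(430,168))
for z in (.045,.05,.055,.06): big((hsv[...,2]>215)&(hsv[...,1]<40),z,(283,179))
c=onplane([(316,2),(540,106),(440,271),(240,192)],.04,P);print(c[:,:2]);e=c[1]-c[0];print(np.degrees(np.arctan2(e[1],e[0])),np.degrees(np.arctan2(*(c[2]-c[3])[1::-1])))
E
```

```text
[ 30  16 190] [ 68   7 140] [ 20  12 247] [ 0.5727 -0.003   0.0605] [ 0.4564 -0.0677  0.0596] [ 0.4745 -0.0236  0.0398] [ 0.4931 -0.1277  0.0001]
21706.5 (array([ 0.5734, -0.0084]), np.float64(0.07573987030912863)) z 0.06122633377936765
669.5 (array([ 0.4579, -0.0716]), np.float64(0.014209608899319381)) z 0.061105415572245164
669.5 (array([ 0.4574, -0.0704]), np.float64(0.013992689367497653)) z 0.061105415572245164
669.5 (array([ 0.4568, -0.0692]), np.float64(0.013775769835681387)) z 0.061105415572245164
669.5 (array([ 0.4562, -0.068 ]), np.float64(0.01355885030385265)) z 0.061105415572245164
[[ 0.4202  0.0773]
 [ 0.6425  0.087 ]
 [ 0.6528 -0.0946]
 [ 0.4257 -0.102 ]]
2.5047281959184016 1.845821938536367
```

Call:
apply_moves --targets '[[[0.04, 0.04, -0.9, 0, -1], [0, 0, -0.9, 0, -1], [0, 0, -0.9, 0, -1], [0, 0, -0.9, 0, -1], [0, 0, -0.4, 0, -1], [0, 0, -0.1, 0, -1], [0, 0, -0.05, 0, -1], [0, 0, 0, 0, -1]]]'

```text
clock: 2.15
eef_pos: [0.4559, -0.0704, 0.083]
tool_rot: [0.543, 0.84, 0.0, 0.0]
ft_force: [0.8, -0.2, 0.9]
grip_width: -0.0002
grasp_force: 0.0
```

Call:
apply_moves --targets '[[[0, 0, -0.05, 0, -1], [0, 0, -0.05, 0, -1], [0, 0, 0, 0, -1]]]'

```text
clock: 2.4
eef_pos: [0.4564, -0.0697, 0.0792]
tool_rot: [0.542, 0.84, 0.0, 0.001]
ft_force: [-0.1, -0.0, 0.6]
grip_width: -0.0001
grasp_force: 0.0
```

Call:
apply_moves --targets '[[[0, 0, -0.05, 0, -1], [0, 0, -0.05, 0, -1], [0, 0, 0, 0, -1]]]'

```text
clock: 2.65
eef_pos: [0.4564, -0.0696, 0.0747]
tool_rot: [0.542, 0.84, 0.0, 0.001]
ft_force: [0.5, -0.3, 4.0]
grip_width: -0.0002
grasp_force: 1.9
```

Call:
apply_moves --targets '[[[0, 0, -0.05, 0, -1], [0, 0, 0, 0, -1]]]'

```text
clock: 2.82
eef_pos: [0.4565, -0.0696, 0.073]
tool_rot: [0.542, 0.84, 0.0, 0.001]
ft_force: [-0.4, -2.1, 7.0]
grip_width: -0.0002
grasp_force: 3.0
```

Call:
apply_moves --targets '[[[0, 0, -0.04, 0, -1], [0, 0, 0, 0, -1], [0, 0, 0, 0, -1]]]'

```text
clock: 3.07
eef_pos: [0.4565, -0.0696, 0.0728]
tool_rot: [0.542, 0.84, 0.0, 0.001]
ft_force: [-4.6, -0.2, 19.4]
grip_width: 0.0
grasp_force: 9.1
```

The button bottomed out at 19 N with the full 6 mm travel. Next is the large weight.

Call:
apply_moves --targets '[[[0, 0, 0.9, 0, -1], [0, 0, 0.9, 6.65, -1], [0, 0, 0.9, 6.65, -1], [0, 0, 0.7, 6.65, -1], [-0.13, 0.88, 0, 6.65, -1], [-0.13, 0.88, 0, 6.65, -1], [-0.13, 0.88, 0, 6.65, -1], [-0.14, 0.88, 0, 6.65, -1]]]'

```text
clock: 3.73
eef_pos: [0.4338, 0.0726, 0.2065]
tool_rot: [0.164, 0.986, 0.0, -0.0]
ft_force: [0.4, -0.2, -0.6]
grip_width: 0.0
grasp_force: 0.0
```

Call:
apply_moves --targets '[[[-0.14, 0.88, 0, 6.65, -0.1], [-0.14, 0.88, 0, 6.65, -0.1], [-0.14, 0.88, 0, 6.65, -0.1], [-0.14, 0.88, 0, 6.65, -0.1], [-0.13, 0.88, 0, 6.65, -0.1], [-0.13, 0.85, 0, 6.65, -0.1], [0, 0, 0, 0, -0.1], [0, 0, 0, 0, -0.1]]]'

```text
clock: 4.4
eef_pos: [0.4007, 0.2828, 0.2058]
tool_rot: [-0.182, 0.983, -0.0, -0.001]
ft_force: [0.1, -0.3, -0.3]
grip_width: 0.0384
grasp_force: 0.0
```

```bash
cat > look.py <<'E'
from h import *
import sys
np.set_printoptions(suppress=True,precision=4)
f,z=sys.argv[1],float(sys.argv[2]); o=get_obs();p,d=imaging.camera("wrist");cv2.imwrite(f"pics/{f}.png",p);np.save(f+"_d.npy",d);np.savez(f+".npz",**o)
T=R.from_quat(o["tool_rot"]).as_matrix();th=np.degrees(np.arctan2(T[1,0],T[0,0]));P=pose("wrist",o);C=cloud(d,P)
print("tcp",o["eef_pos"],"theta",th,"w",o["grip_width"],"j6",o["joint_pos"][5])
for ctr,w,r,y,px in discs(p,P,z,1500):
    q=np.hypot(C[...,0]-ctr[0],C[...,1]-ctr[1]);ring=(q>r*.8)&(q<r*.95)
    print("disc",ctr,"win",w,"diam",2*r,"yaw",y,"px",px,"ringz",np.median(C[ring][:,2]),"shift/40mm",(w-o["eef_pos"][:2])/.04,"turn",(y-th+90)%180-90)
E
python3 look.py w2 .012
```

```text
tcp [0.4007 0.2828 0.2058] theta -159.0451609791815 w 0.03839744343873343 j6 0.24886723370424757
disc [0.4001 0.2828] win [0.3989 0.2823] diam 0.13119799677841548 yaw 21.988936269140424 px [280.3266 172.206 ] ringz 0.2474754725140741 shift/40mm [-0.0445 -0.0134] turn 1.0340972483219275
```

Call:
apply_moves --targets '[[[-0.02, 0, -0.9, 1, -0.1], [0, 0, -0.9, 0, -0.1], [0, 0, -0.9, 0, -0.1], [0, 0, -0.9, 0, -0.1], [0, 0, -0.5, 0, -0.1], [0, 0, -0.35, 0, -0.1], [0, 0, -0.1, 0, -0.1], [0, 0, 0, 0, -0.1]]]'

```text
clock: 5.12
eef_pos: [0.4002, 0.2794, 0.0236]
tool_rot: [-0.188, 0.982, -0.001, -0.002]
ft_force: [-0.5, -1.2, -0.1]
grip_width: 0.0384
grasp_force: 0.0
```

```bash
python3 look.py w3 .012
```

```text
tcp [0.4002 0.2794 0.0236] theta -158.37864011545275 w 0.038444676714541194 j6 0.23222910192577914
```

View pics/w3.png

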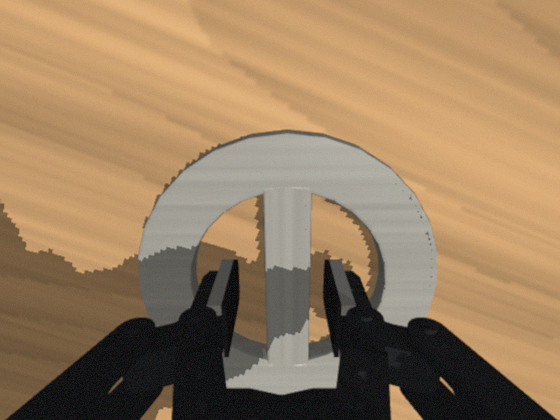

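The fingers (x≈235 and 330, tips near row 262) straddle the bar (x≈288, middle near row 268) inside both windows. I lower slightly and close.

Call:
apply_moves --targets '[[[0, 0, -0.1, 0, -0.1], [0, 0, 0, 0, -0.1], [0, 0, 0, 0, -1], [0, 0, 0, 0, -1], [0, 0, 0, 0, -1], [0, 0, 0, 0, -1], [0, 0, 0, 0, -1]]]'

```text
clock: 5.75
eef_pos: [0.4013, 0.2822, 0.0219]
tool_rot: [-0.189, 0.982, 0.001, 0.001]
ft_force: [-1.7, 0.5, 6.3]
grip_width: 0.0182
grasp_force: 59.1
```

Call:
apply_moves --targets '[[[0, 0, 0.1, 0, -1], [0, 0, 0.3, 0, -1], [0, 0, 0.8, 0, -1], [0, 0, 0.9, 0, -1], [0, 0, 0.9, 0, -1], [0, 0, 0, 0, -1]]]'

```text
clock: 6.25
eef_pos: [0.404, 0.2834, 0.1468]
tool_rot: [-0.189, 0.982, 0.002, 0.005]
ft_force: [2.3, 1.8, -6.1]
grip_width: 0.018
grasp_force: 60.4
```

```bash
cat > held.py <<'E'
from h import *
import sys
np.set_printoptions(suppress=True,precision=4)
f,dz=sys.argv[1],float(sys.argv[2]); o=get_obs();p,d=imaging.camera("wrist");cv2.imwrite(f"pics/{f}.png",p)
T=R.from_quat(o["tool_rot"]).as_matrix();P=pose("wrist",o);C=cloud(d,P)
z=o["eef_pos"][2]-dz+.012  # dz: TCP height above weight underside
hsv=cv2.cvtColor(p,cv2.COLOR_BGR2HSV)
m=((hsv[...,1]<60)&(hsv[...,2]>70)&(abs(C[...,2]-z)<.012)).astype(np.uint8)
c=max(cv2.findContours(m,0,1)[0],key=cv2.contourArea)[:,0]
hull=cv2.convexHull(c)[:,0]; hull=c[[cv2.pointPolygonTest(hull[:,None],tuple(map(float,q)),True)<2 for q in c]]
hull=hull[hull[:,1]<int(sys.argv[3]) if len(sys.argv)>3 else slice(None)]
ctr,r=circ(onplane(hull,z,P)[:,:2])
pts=C[m>0];pts=pts[np.hypot(*(pts[:,:2]-ctr).T)<.98*r];A=np.linalg.lstsq(np.c_[pts[:,:2]-ctr,np.ones(len(pts))],pts[:,2],rcond=None)[0]
print("tcp",o["eef_pos"],"w",o["grip_width"],"F",o["ft_force"],"centre",ctr,"diam",2*r,"off",ctr-o["eef_pos"][:2],"tilt",A[:2],"topz",A[2],"dz",o["eef_pos"][2]-A[2]+.012)
print("rows",hull[:,1].min(),hull[:,1].max())
E
python3 held.py w4 .019
```

```text
tcp [0.404  0.2834 0.1468] w 0.018013855387220792 F [ 2.312   1.7726 -6.1102] centre [0.3999 0.2822] diam 0.12699960101284094 off [-0.0041 -0.0013] tilt [0.0077 0.0035] topz 0.1359834222574252 dz 0.02283845760591612
rows 125 393
```

View pics/w4.png

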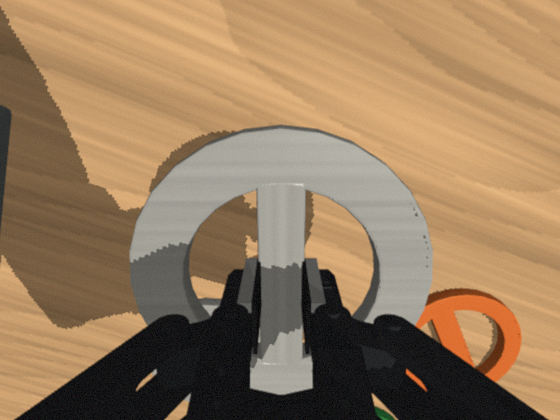

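```bash
python3 held.py w5 .0228; python3 held.py w6 .0228 300
```

```text
tcp [0.403  0.2827 0.1437] w 0.017547314704194544 F [-0.0463  0.7186 -8.2291] centre [0.401  0.2822] diam 0.13066225099119944 off [-0.0019 -0.0004] tilt [0.0028 0.0009] topz 0.13282729280260508 dz 0.02291130862673201
rows 125 393
tcp [0.4011 0.2814 0.1411] w 0.017599995258871178 F [-0.917  -0.8908 -9.0237] centre [0.3994 0.281 ] diam 0.1310068195455236 off [-0.0017 -0.0004] tilt [-0.0021 -0.0025] topz 0.13021785076229614 dz 0.022897508889624153
rows 125 299
```

Call:
apply_moves --targets '[[[0.2, -0.35, 0, 0, -1], [0.45, -0.72, 0, 0, -1], [0.45, -0.72, 0, 0, -1], [0.45, -0.72, 0, 0, -1], [0.45, -0.72, 0, 0, -1], [0.45, -0.72, 0, 0, -1], [0.45, -0.72, 0, 0, -1], [0.45, -0.72, 0, 0, -1]]]'

```text
clock: 7.07
eef_pos: [0.5327, 0.0638, 0.1368]
tool_rot: [-0.189, 0.982, 0.0, -0.004]
ft_force: [0.4, 1.0, -8.4]
grip_width: 0.0177
grasp_force: 60.4
```

Call:
apply_moves --targets '[[[0.45, -0.72, 0, 0, -1], [0.4, -0.72, 0, 0, -1], [0.2, -0.35, 0, 0, -1], [0.1, -0.15, 0, 0, -1], [0, 0, 0, 0, -1], [0, 0, 0, 0, -1], [0, 0, 0, 0, -1], [0, 0, 0, 0, -1]]]'

```text
clock: 7.73
eef_pos: [0.5798, -0.0104, 0.1401]
tool_rot: [-0.19, 0.982, 0.0, -0.001]
ft_force: [-0.3, 0.5, -8.1]
grip_width: 0.0176
grasp_force: 60.5
```

```bash
python3 held.py w7 .0229 350;python3 held.py w8 .0229 350
```

```text
tcp [ 0.5798 -0.0104  0.1401] w 0.017597764222898635 F [-0.3368  0.5327 -8.0915] centre [ 0.578  -0.0108] diam 0.13140316330856966 off [-0.0018 -0.0004] tilt [-0.0067 -0.0037] topz 0.12906232493195577 dz 0.023018866545108003
rows 124 324
tcp [ 0.5801 -0.0104  0.1404] w 0.017783172041307194 F [ 0.6016  0.98   -7.3662] centre [ 0.5783 -0.0109] diam 0.13139223940034928 off [-0.0018 -0.0004] tilt [-0.0059 -0.0041] topz 0.12940280706523158 dz 0.023018535951729358
rows 124 324
```

Call:
apply_moves --targets '[[[-0.12, 0.05, -0.3, 0, -1], [0, 0, -0.5, 0, -1], [0, 0, -0.3, 0, -1], [0, 0, -0.15, 0, -1], [0, 0, 0, 0, -1], [0, 0, 0, 0, -1], [0, 0, 0, 0, -1]]]'

```text
clock: 8.42
eef_pos: [0.5771, -0.0097, 0.0919]
tool_rot: [-0.189, 0.982, -0.0, 0.001]
ft_force: [-0.1, 0.3, -7.4]
grip_width: 0.0178
grasp_force: 60.5
```

```bash
python3 - <<'E'
from h import *
o=get_obs();print(o["eef_pos"],o["ft_force"])
E
python3 held.py w9 .0229 350
```

```text
[ 0.57706647 -0.0096552   0.09191325] [-0.06569659  0.31913592 -7.4362617 ]
tcp [ 0.5771 -0.0097  0.0919] w 0.017798544227739157 F [-0.0657  0.3191 -7.4363] centre [ 0.5754 -0.0101] diam 0.131452272579552 off [-0.0017 -0.0005] tilt [-0.0027 -0.0042] topz 0.08086613581489191 dz 0.023047113471439066
rows 124 324
```

Call:
apply_moves --targets '[[[-0.06, 0.03, -0.08, 0, -1], [0, 0, -0.05, 0, -1], [0, 0, 0, 0, -1], [0, 0, 0, 0, -1]]]'

```text
clock: 8.8
eef_pos: [0.5734, -0.0087, 0.0854]
tool_rot: [-0.189, 0.982, 0.0, -0.0]
ft_force: [0.4, 0.7, -8.0]
grip_width: 0.0177
grasp_force: 60.5
```

Call:
apply_moves --targets '[[[0, 0, -0.03, 0, -1], [0, 0, -0.02, 0, -1], [0, 0, 0, 0, -1]]]'

```text
clock: 9.05
eef_pos: [0.5739, -0.0087, 0.084]
tool_rot: [-0.189, 0.982, -0.0, 0.0]
ft_force: [-0.3, -0.2, -5.1]
grip_width: 0.0182
grasp_force: 60.9
```

Call:
apply_moves --targets '[[[0, 0, -0.03, 0, -1], [0, 0, 0, 0, -1], [0, 0, 0, 0, -1]]]'

```text
clock: 9.3
eef_pos: [0.5739, -0.0087, 0.084]
tool_rot: [-0.189, 0.982, -0.0, 0.001]
ft_force: [-5.4, 0.3, 6.4]
grip_width: 0.0178
grasp_force: 62.1
```

Call:
apply_moves --targets '[[[0, 0, 0, 0, -0.4], [0, 0, 0, 0, -0.2], [0, 0, 0, 0, -0.1], [0, 0, 0, 0, -0.1], [0, 0, 0, 0, -0.1]]]'

```text
clock: 9.72
eef_pos: [0.5741, -0.0087, 0.0824]
tool_rot: [-0.189, 0.982, -0.0, 0.0]
ft_force: [0.9, 0.7, -0.6]
grip_width: 0.0381
grasp_force: 0.0
```

Call:
apply_moves --targets '[[[0, 0, 0.1, 0, -0.1], [0, 0, 0.4, 0, -0.1], [0, 0, 0.9, 0, -0.1], [0, 0, 0.9, 0, -0.1], [0, 0, 0.9, 0, -0.1], [0, 0, 0.3, 0, -0.1], [0, 0, 0, 0, -0.1], [0, 0, 0, 0, -0.1]]]'

```text
clock: 10.38
eef_pos: [0.5742, -0.0087, 0.2233]
tool_rot: [-0.189, 0.982, -0.0, 0.001]
ft_force: [-0.8, -0.2, 0.1]
grip_width: 0.0385
grasp_force: 0.0
```

```bash
python3 look.py w10 .074
```

```text
tcp [ 0.5742 -0.0087  0.2233] theta -158.2316905806069 w 0.038533460519949096 j6 -0.3950092395708144
```

View pics/w10.png

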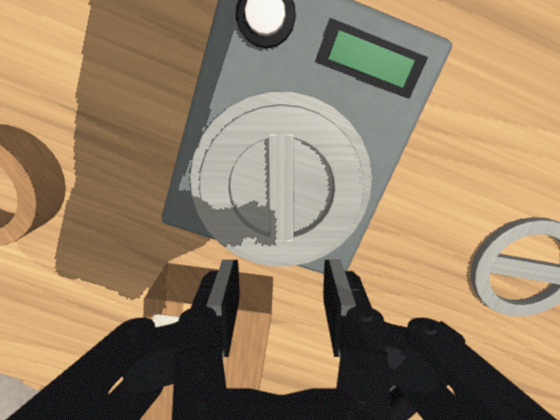

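The large weight lies flat on the plate, centred near (281,185), with a rim of plate visible all round. I measure its offset with edge points.

```bash
cat > stack.py <<'E'
from h import *
import sys
np.set_printoptions(suppress=True,precision=4)
f=sys.argv[1]; g0=np.array([.574,-.009]); zs=[(.062,.077,"plate")]+[((.074,.067,"large"),(.086,.059,"med"),(.098,.051,"small"))[i] for i in range(int(sys.argv[2]))]
if len(sys.argv)>3: zs.append((.062+.012*int(sys.argv[2]),.043,"window(top)"))
img=cv2.imread(f"pics/{f}.png");o=dict(np.load(f+".npz"));P=pose("wrist",o)
e=cv2.Canny(cv2.GaussianBlur(img,(3,3),0),30,80);e[250:]=0;uv=np.argwhere(e)[:,::-1]
for z,r0,n in zs:
    q=onplane(uv,z,P)[:,:2];g=g0
    for tol in(.008,.004,.003,.002):
        s=q[abs(np.hypot(*(q-g).T)-r0)<tol]; s2=np.linalg.lstsq(np.c_[2*s,np.ones(len(s))],(s**2).sum(1),rcond=None)[0]
        s2=s2[:2]; a=s-g; d=np.hypot(*a.T); g=g+np.linalg.lstsq(a/d[:,None],d-r0,rcond=None)[0]
    print(n,g,len(s))
E
python3 stack.py w10 1 w; python3 stack.py w1 0
```

```text
plate [ 0.5745 -0.0086] 542
large [ 0.5742 -0.0082] 546
window(top) [ 0.5734 -0.0084] 458
plate [ 0.5734 -0.0096] 672
```

Call:
apply_moves --targets '[[[0, 0.2, 0, -7.1, -0.1], [0, 0.6, 0, -7.1, -0.1], [0, 0.6, 0, -7.1, -0.1], [0, 0.6, 0, -7.1, -0.1], [0, 0.6, 0, -7.1, -0.1], [0, 0.6, 0, -7.1, -0.1], [0, 0.6, 0, -7.1, -0.1], [0, 0.6, 0, -7.1, -0.1]]]'

```text
clock: 11.1
eef_pos: [0.5723, 0.1681, 0.2196]
tool_rot: [0.304, 0.953, -0.001, -0.002]
ft_force: [0.2, -0.9, 1.1]
grip_width: 0.0382
grasp_force: 0.0
```

Call:
apply_moves --targets '[[[0, 0.6, 0, -7.1, -0.1], [0, 0.6, 0, -7.1, -0.1], [0, 0.6, 0, -7.1, -0.1], [0, 0.6, 0, -7.1, -0.1], [0, 0.6, 0, -7.1, -0.1], [0, 0.4, 0, -7.1, -0.1], [0, 0, 0, 0, -0.1], [0, 0, 0, 0, -0.1]]]'

```text
clock: 11.77
eef_pos: [0.5725, 0.3036, 0.2195]
tool_rot: [0.625, 0.78, -0.002, -0.001]
ft_force: [-1.1, 0.2, 0.4]
grip_width: 0.0384
grasp_force: 0.0
```

```bash
python3 look.py w11 .012
```

```text
tcp [0.5725 0.3036 0.2195] theta 102.57829232150601 w 0.03839401690538518 j6 1.8390768988519035
disc [0.5759 0.2831] win [0.5758 0.2844] diam 0.11545424032704205 yaw -78.52133917046746 px [280.1046 192.    ] ringz 0.2589454336807779 shift/40mm [ 0.0828 -0.4811] turn -1.0996314919734687
```

Call:
apply_moves --targets '[[[0.08, -0.5, -0.4, -1, -0.1], [0, 0, -0.9, 0, -0.1], [0, 0, -0.9, 0, -0.1], [0, 0, -0.9, 0, -0.1], [0, 0, -0.9, 0, -0.1], [0, 0, -0.5, 0, -0.1], [0, 0, -0.25, 0, -0.1], [0, 0, 0, 0, -0.1]]]'

```text
clock: 12.48
eef_pos: [0.5747, 0.2809, 0.0289]
tool_rot: [0.634, 0.773, -0.003, -0.001]
ft_force: [-0.9, 0.9, 0.0]
grip_width: 0.0383
grasp_force: 0.0
```

Call:
apply_moves --targets '[[[0, 0, -0.12, 0, -0.1], [0, 0, 0, 0, -0.1], [0, 0, 0, 0, -0.1]]]'

```text
clock: 12.73
eef_pos: [0.5782, 0.2837, 0.0294]
tool_rot: [0.634, 0.774, 0.002, 0.001]
ft_force: [-0.7, -1.0, -0.1]
grip_width: 0.0387
grasp_force: 0.0
```

Call:
apply_moves --targets '[[[0, 0, -0.1, 0, -0.1], [0, 0, 0, 0, -0.1], [0, 0, 0, 0, -0.1], [0, 0, 0, 0, -0.1]]]'

```text
clock: 13.07
eef_pos: [0.577, 0.2835, 0.0239]
tool_rot: [0.634, 0.774, 0.0, 0.0]
ft_force: [0.9, 0.4, 0.2]
grip_width: 0.0388
grasp_force: 0.0
```

Call:
apply_moves --targets '[[[0, 0, -0.05, 0, -0.1], [0, 0, 0, 0, -1], [0, 0, 0, 0, -1], [0, 0, 0, 0, -1], [0, 0, 0, 0, -1], [0, 0, 0, 0, -1]]]'

```text
clock: 13.57
eef_pos: [0.5764, 0.2832, 0.0216]
tool_rot: [0.634, 0.774, -0.0, -0.0]
ft_force: [-2.8, -1.7, 1.8]
grip_width: 0.0182
grasp_force: 60.8
```

Call:
apply_moves --targets '[[[0, 0, 0.1, 0, -1], [0, 0, 0.4, 0, -1], [0, 0, 0.9, 0, -1], [0, 0, 0.9, 0, -1], [0, 0, 0.7, 0, -1], [0, 0, 0.2, 0, -1], [0, 0, 0, 0, -1], [0, 0, 0, 0, -1]]]'

```text
clock: 14.23
eef_pos: [0.5762, 0.283, 0.1477]
tool_rot: [0.634, 0.774, -0.001, -0.0]
ft_force: [-0.4, -0.3, -7.7]
grip_width: 0.0178
grasp_force: 59.9
```

```bash
python3 held.py w12 .0229 350; python3 held.py w13 .0229 350
```

```text
tcp [0.5762 0.283  0.1477] w 0.01784090926324314 F [-0.3897 -0.2844 -7.7136] centre [0.5767 0.2836] diam 0.11559410388781077 off [0.0004 0.0006] tilt [-0.001   0.0051] topz 0.13715288383945734 dz 0.022553596696676215
rows 151 317
tcp [0.5753 0.2826 0.1464] w 0.018226808959954433 F [-0.3581 -0.3382 -6.4366] centre [0.5757 0.2832] diam 0.11559000782619391 off [0.0004 0.0006] tilt [-0.0035  0.0039] topz 0.13581842371367014 dz 0.02256963604633543
rows 151 317
```

Call:
apply_moves --targets '[[[0, -0.3, 0, 0, -1], [-0.01, -0.8, 0, 0, -1], [-0.01, -0.8, 0, 0, -1], [-0.01, -0.8, 0, 0, -1], [-0.01, -0.8, 0, 0, -1], [-0.01, -0.8, 0, 0, -1], [-0.01, -0.8, 0, 0, -1], [0, -0.8, 0, 0, -1]]]'

```text
clock: 15.0
eef_pos: [0.5727, 0.045, 0.1475]
tool_rot: [0.634, 0.774, -0.002, -0.001]
ft_force: [0.6, 0.6, -6.1]
grip_width: 0.0179
grasp_force: 59.9
```

Call:
apply_moves --targets '[[[0, -0.8, 0, 0, -1], [0, -0.4, 0, 0, -1], [0, -0.2, 0, 0, -1], [0, 0, -0.4, 0, -1], [0, 0, -0.2, 0, -1], [0, 0, 0, 0, -1], [0, 0, 0, 0, -1], [0, 0, 0, 0, -1]]]'

```text
clock: 15.67
eef_pos: [0.5744, -0.0079, 0.1254]
tool_rot: [0.633, 0.774, -0.0, -0.0]
ft_force: [-0.6, -0.3, -6.0]
grip_width: 0.0181
grasp_force: 59.9
```

Call:
apply_moves --targets '[[[0, 0, 0, 0, -1], [0, 0, 0, 0, -1]]]'

```text
clock: 15.83
eef_pos: [0.575, -0.0081, 0.1262]
tool_rot: [0.633, 0.774, 0.0, 0.0]
ft_force: [0.2, 0.8, -4.4]
grip_width: 0.0174
grasp_force: 59.9
```

Call:
apply_moves --targets '[[[-0.03, -0.02, -0.3, 0, -1], [0, 0, -0.2, 0, -1], [0, 0, -0.1, 0, -1], [0, 0, 0, 0, -1], [0, 0, 0, 0, -1], [0, 0, 0, 0, -1]]]'

```text
clock: 16.33
eef_pos: [0.5736, -0.0094, 0.1019]
tool_rot: [0.634, 0.774, 0.0, 0.0]
ft_force: [0.1, -0.0, -5.4]
grip_width: 0.0178
grasp_force: 59.9
```

```bash
python3 held.py w14 .0226 350
```

```text
tcp [ 0.5736 -0.0094  0.1019] w 0.017786410329310713 F [ 0.138  -0.0355 -5.4208] centre [ 0.574  -0.0083] diam 0.11556917535021184 off [0.0003 0.0011] tilt [0.0012 0.0073] topz 0.0912188356607426 dz 0.02266925102614673
rows 150 317
```

Call:
apply_moves --targets '[[[0, 0, -0.06, 0, -1], [0, 0, -0.05, 0, -1], [0, 0, -0.02, 0, -1], [0, 0, 0, 0, -1], [0, 0, 0, 0, -1]]]'

```text
clock: 16.8
eef_pos: [0.5732, -0.0095, 0.0962]
tool_rot: [0.634, 0.774, -0.0, -0.0]
ft_force: [0.8, -0.6, -5.3]
grip_width: 0.018
grasp_force: 59.9
```

Call:
apply_moves --targets '[[[0, 0, -0.02, 0, -1], [0, 0, 0, 0, -1], [0, 0, 0, 0, -1]]]'

```text
clock: 17.05
eef_pos: [0.5734, -0.0095, 0.0956]
tool_rot: [0.634, 0.774, 0.0, 0.0]
ft_force: [0.4, 0.1, -6.6]
grip_width: 0.0175
grasp_force: 60.0
```

Call:
apply_moves --targets '[[[0, 0, -0.03, 0, -1], [0, 0, 0, 0, -1], [0, 0, 0, 0, -1]]]'

```text
clock: 17.3
eef_pos: [0.5735, -0.0095, 0.0955]
tool_rot: [0.634, 0.774, 0.0, 0.0]
ft_force: [-3.5, 0.5, 5.3]
grip_width: 0.0178
grasp_force: 61.1
```

Contact made; I release and retreat.

Call:
apply_moves --targets '[[[0, 0, 0, 0, -0.4], [0, 0, 0, 0, -0.2], [0, 0, 0, 0, -0.1], [0, 0, 0, 0, -0.1], [0, 0, 0, 0, -0.1]]]'

```text
clock: 17.72
eef_pos: [0.5735, -0.0095, 0.0943]
tool_rot: [0.634, 0.774, 0.0, 0.0]
ft_force: [-0.5, -0.4, 0.1]
grip_width: 0.0387
grasp_force: 0.0
```

Call:
apply_moves --targets '[[[0, 0, 0.1, 0, -0.1], [0, 0, 0.4, 0, -0.1], [0, 0, 0.9, 0, -0.1], [0, 0, 0.9, 0, -0.1], [0, 0, 0.7, 0, -0.1], [0, 0, 0.2, 0, -0.1], [0, 0, 0, 0, -0.1], [0, 0, 0, 0, -0.1]]]'

```text
clock: 18.38
eef_pos: [0.5732, -0.0095, 0.2222]
tool_rot: [0.634, 0.774, 0.0, 0.0]
ft_force: [-0.4, 0.3, -0.9]
grip_width: 0.0382
grasp_force: 0.0
```

```bash
python3 look.py w15 .086; python3 stack.py w15 2 w
```

```text
tcp [ 0.5732 -0.0095  0.2222] theta 101.36543786573233 w 0.03824628483890691 j6 1.3559307068425346
disc [ 0.541  -0.0044] win [ 0.4714 -0.0085] diam 0.20835099970185086 yaw 2.983518278367896 px [245.4761 182.64  ] ringz 0.04153298720453724 shift/40mm [-2.5458  0.0231] turn 81.61808041263555
plate [ 0.5743 -0.0091] 518
large [ 0.5733 -0.0089] 540
med [ 0.5743 -0.0107] 545
window(top) [ 0.5741 -0.01  ] 428
```

View pics/w15.png

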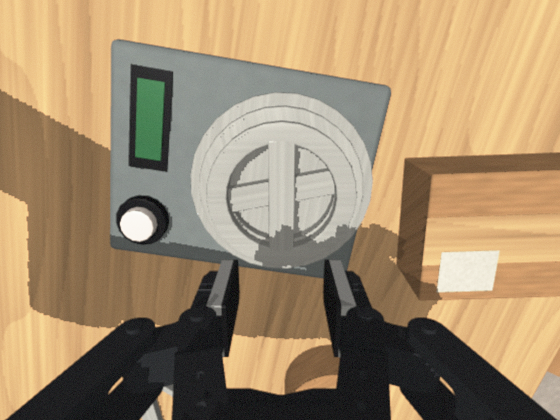

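The medium sits concentric on the large weight, centred near (282,185), with bars crossing and both rims visible. Now the small one.

Call:
apply_moves --targets '[[[-0.1, -0.3, 0, 0.5, -0.1], [-0.27, -0.85, 0, 0.5, -0.1], [-0.27, -0.85, 0, 0.5, -0.1], [-0.27, -0.85, 0, 0.5, -0.1], [-0.27, -0.85, 0, 0.5, -0.1], [-0.27, -0.85, 0, 0.5, -0.1], [-0.27, -0.85, 0, 0.5, -0.1], [-0.27, -0.85, 0, 0.5, -0.1]]]'

```text
clock: 19.1
eef_pos: [0.4917, -0.2603, 0.2197]
tool_rot: [0.606, 0.795, -0.0, -0.002]
ft_force: [0.5, -0.3, -0.0]
grip_width: 0.0384
grasp_force: 0.0
```

Call:
apply_moves --targets '[[[-0.27, -0.85, 0, 0.5, -0.1], [-0.27, -0.85, 0, 0.5, -0.1], [-0.07, -0.4, 0, 0.5, -0.1], [0, 0, 0, 0, -0.1], [0, 0, 0, 0, -0.1], [0, 0, 0, 0, -0.1], [0, 0, 0, 0, -0.1]]]'

```text
clock: 19.68
eef_pos: [0.4693, -0.3419, 0.2213]
tool_rot: [0.595, 0.804, 0.0, -0.001]
ft_force: [0.2, 0.1, 0.1]
grip_width: 0.0383
grasp_force: 0.0
```

```bash
python3 look.py w16 .012
```

```text
tcp [ 0.4693 -0.3419  0.2213] theta 106.9598259830014 w 0.03832863180438297 j6 0.6449760262386088
disc [ 0.4701 -0.3467] win [ 0.4698 -0.3456] diam 0.09961135522519474 yaw -71.92957912269269 px [279.9652 176.899 ] ringz 0.2608897659040222 shift/40mm [ 0.0114 -0.0906] turn 1.1105948943059047
```

Call:
apply_moves --targets '[[[0.015, -0.11, -0.4, 1, -0.1], [0, 0, -0.9, 0, -0.1], [0, 0, -0.9, 0, -0.1], [0, 0, -0.9, 0, -0.1], [0, 0, -0.9, 0, -0.1], [0, 0, -0.5, 0, -0.1], [0, 0, -0.3, 0, -0.1], [0, 0, 0, 0, -0.1]]]'

```text
clock: 20.4
eef_pos: [0.4681, -0.3449, 0.0267]
tool_rot: [0.588, 0.809, 0.0, -0.004]
ft_force: [0.3, -0.3, -0.2]
grip_width: 0.0384
grasp_force: 0.0
```

Call:
apply_moves --targets '[[[0, 0, -0.1, 0, -0.1], [0, 0, 0, 0, -0.1], [0, 0, 0, 0, -0.1], [0, 0, 0, 0, -0.1]]]'

```text
clock: 20.73
eef_pos: [0.4709, -0.3483, 0.0278]
tool_rot: [0.589, 0.808, -0.0, 0.001]
ft_force: [0.7, -0.7, 0.4]
grip_width: 0.0386
grasp_force: 0.0
```

Call:
apply_moves --targets '[[[0, 0.03, -0.15, 0, -0.1], [0, 0, 0, 0, -0.1], [0, 0, 0, 0, -0.1], [0, 0, 0, 0, -1], [0, 0, 0, 0, -1], [0, 0, 0, 0, -1], [0, 0, 0, 0, -1], [0, 0, 0, 0, -1]]]'

```text
clock: 21.4
eef_pos: [0.4699, -0.3469, 0.0207]
tool_rot: [0.589, 0.808, -0.0, 0.0]
ft_force: [-1.1, -0.0, 4.1]
grip_width: 0.0178
grasp_force: 60.5
```

Call:
apply_moves --targets '[[[0, 0, 0.1, 0, -1], [0, 0, 0.4, 0, -1], [0, 0, 0.9, 0, -1], [0, 0, 0.9, 0, -1], [0, 0, 0.7, 0, -1], [0, 0, 0.2, 0, -1], [0, 0, 0, 0, -1], [0, 0, 0, 0, -1]]]'

```text
clock: 22.07
eef_pos: [0.4692, -0.3461, 0.1468]
tool_rot: [0.589, 0.808, 0.0, -0.001]
ft_force: [-0.9, 0.4, -4.6]
grip_width: 0.0179
grasp_force: 59.7
```

```bash
python3 held.py w17 .0226 350; python3 held.py w18 .0226 350
```

```text
tcp [ 0.4692 -0.3461  0.1468] w 0.017853303783379456 F [-0.9225  0.4111 -4.6225] centre [ 0.4696 -0.345 ] diam 0.09989898787943134 off [0.0004 0.0011] tilt [-0.0026  0.0069] topz 0.1368554642869731 dz 0.021929808108412153
rows 170 313
tcp [ 0.4685 -0.3456  0.1457] w 0.017924939485154653 F [-0.3321  0.9041 -4.5034] centre [ 0.4689 -0.3445] diam 0.09989165974763532 off [0.0004 0.0011] tilt [-0.0043  0.0085] topz 0.13574458715685642 dz 0.021922737783187835
rows 170 313
```

Call:
apply_moves --targets '[[[0.1, 0.3, 0, 0, -1], [0.27, 0.87, 0, 0, -1], [0.27, 0.87, 0, 0, -1], [0.27, 0.87, 0, 0, -1], [0.27, 0.87, 0, 0, -1], [0.27, 0.87, 0, 0, -1], [0.27, 0.87, 0, 0, -1], [0.27, 0.87, 0, 0, -1]]]'

```text
clock: 22.83
eef_pos: [0.5485, -0.0884, 0.1463]
tool_rot: [0.589, 0.808, -0.001, -0.002]
ft_force: [0.8, 0.5, -4.8]
grip_width: 0.018
grasp_force: 59.7
```

Call:
apply_moves --targets '[[[0.27, 0.87, 0, 0, -1], [0.27, 0.87, 0, 0, -1], [0.09, 0.25, 0, 0, -1], [0, 0, -0.2, 0, -1], [0, 0, -0.2, 0, -1], [0, 0, 0, 0, -1], [0, 0, 0, 0, -1], [0, 0, 0, 0, -1]]]'

```text
clock: 23.5
eef_pos: [0.574, -0.0127, 0.1317]
tool_rot: [0.59, 0.808, -0.0, -0.001]
ft_force: [0.5, -0.0, -3.6]
grip_width: 0.0184
grasp_force: 59.7
```

Call:
apply_moves --targets '[[[0, 0, 0, 0, -1], [0, 0, 0, 0, -1]]]'

```text
clock: 23.67
eef_pos: [0.5749, -0.0124, 0.1327]
tool_rot: [0.589, 0.808, 0.0, 0.0]
ft_force: [-0.4, 0.5, -3.7]
grip_width: 0.0177
grasp_force: 59.7
```

Call:
apply_moves --targets '[[[-0.02, 0.05, -0.2, 0, -1], [0, 0, -0.2, 0, -1], [0, 0, -0.08, 0, -1], [0, 0, 0, 0, -1], [0, 0, 0, 0, -1], [0, 0, 0, 0, -1]]]'

```text
clock: 24.17
eef_pos: [0.574, -0.0094, 0.1131]
tool_rot: [0.589, 0.808, 0.0, 0.0]
ft_force: [-0.3, 0.1, -4.2]
grip_width: 0.0178
grasp_force: 59.7
```

```bash
python3 held.py w19 .0219 350
```

```text
tcp [ 0.574  -0.0094  0.1131] w 0.01781910110357276 F [-0.2963  0.0918 -4.1979] centre [ 0.5741 -0.0079] diam 0.09979854180854106 off [0.0001 0.0015] tilt [0.0001 0.0017] topz 0.10304281067229097 dz 0.022047880749172678
rows 169 313
```

Call:
apply_moves --targets '[[[0, -0.04, -0.06, 0, -1], [0, 0, -0.05, 0, -1], [0, 0, -0.02, 0, -1], [0, 0, 0, 0, -1], [0, 0, 0, 0, -1]]]'

```text
clock: 24.63
eef_pos: [0.5738, -0.0111, 0.1078]
tool_rot: [0.589, 0.808, -0.0, -0.0]
ft_force: [-0.7, -0.3, -4.2]
grip_width: 0.0174
grasp_force: 59.7
```

Call:
apply_moves --targets '[[[0, 0, -0.03, 0, -1], [0, 0, 0, 0, -1], [0, 0, 0, 0, -1]]]'

```text
clock: 24.88
eef_pos: [0.5739, -0.011, 0.1067]
tool_rot: [0.589, 0.808, -0.0, -0.0]
ft_force: [0.3, -0.3, -3.4]
grip_width: 0.0182
grasp_force: 59.7
```

Call:
apply_moves --targets '[[[0, 0, -0.03, 0, -1], [0, 0, 0, 0, -1], [0, 0, 0, 0, -1]]]'

```text
clock: 25.13
eef_pos: [0.5739, -0.011, 0.1066]
tool_rot: [0.589, 0.808, 0.0, 0.0]
ft_force: [-3.5, 0.9, 5.7]
grip_width: 0.018
grasp_force: 60.7
```

Call:
apply_moves --targets '[[[0, 0, 0, 0, -0.4], [0, 0, 0, 0, -0.2], [0, 0, 0, 0, -0.1], [0, 0, 0, 0, -0.1], [0, 0, 0, 0, -0.1]]]'

```text
clock: 25.55
eef_pos: [0.5741, -0.0111, 0.1054]
tool_rot: [0.589, 0.808, 0.0, 0.0]
ft_force: [1.6, -0.0, 0.2]
grip_width: 0.0383
grasp_force: 0.0
```

Call:
apply_moves --targets '[[[0, 0, 0.1, 0, -0.1], [0, 0, 0.4, 0, -0.1], [0, 0, 0.9, 0, -0.1], [0, 0, 0.9, 0, -0.1], [0, 0, 0.7, 0, -0.1], [0, 0, 0.2, 0, -0.1], [0, 0, 0, 0, -0.1], [0, 0, 0, 0, -0.1]]]'

```text
clock: 26.22
eef_pos: [0.5739, -0.011, 0.2333]
tool_rot: [0.589, 0.808, 0.0, 0.0]
ft_force: [-0.9, -0.4, -0.4]
grip_width: 0.0384
grasp_force: 0.0
```

```bash
python3 look.py w20 .098 | head -1; python3 stack.py w20 3 w
```

```text
tcp [ 0.5739 -0.011   0.2333] theta 107.86918050223113 w 0.03844244042904761 j6 1.2396888928890926
plate [ 0.5743 -0.0089] 544
large [ 0.5731 -0.0091] 475
med [ 0.5739 -0.0107] 532
small [ 0.5763 -0.0038] 348
window(top) [ 0.5722 -0.0043] 468
```

View pics/w20.png

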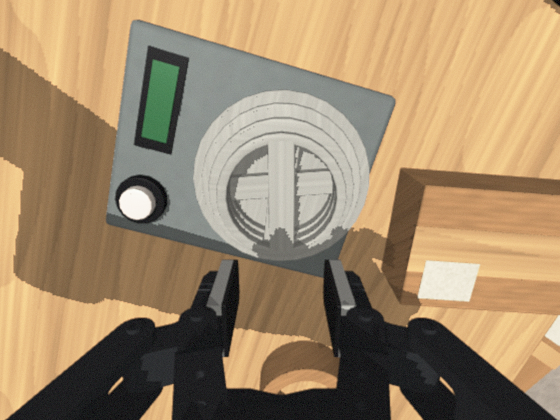

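The three rims look concentric around (282,185). The small-disc edge fit is ambiguous, so I check it with an enlarged crop and the expected outline.

```bash
python3 - <<'E'
from h import *
o=dict(np.load("w20.npz"));K,Rm,e=pose("wrist",o);img=cv2.imread("pics/w20.png")[80:275,180:380]
s=3.0;big=cv2.resize(img,None,fx=s,fy=s,interpolation=cv2.INTER_CUBIC);raw=big.copy()
a=np.radians(np.arange(0,360,4))
for c,r,z,col in(((.574,-.0097),.051,.098,(0,0,255)),((.574,-.0097),.043,.098,(0,255,255)),((.574,-.0103),.059,.086,(255,0,0))):
    X=np.c_[c[0]+r*np.cos(a),c[1]+r*np.sin(a),np.full(len(a),z)];q=(X-e)@Rm@K.T;q=q[:,:2]/q[:,2:]
    for u,v in q: cv2.circle(big,(int((u-180+.5)*s),int((v-80+.5)*s)),1,col,-1)
out=np.hstack([raw,big]);cv2.imwrite("pics/c20.png",cv2.resize(out,(800,int(out.shape[0]*800/out.shape[1])),interpolation=cv2.INTER_AREA))
E
```

```text
(no output)
```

View pics/c20.png

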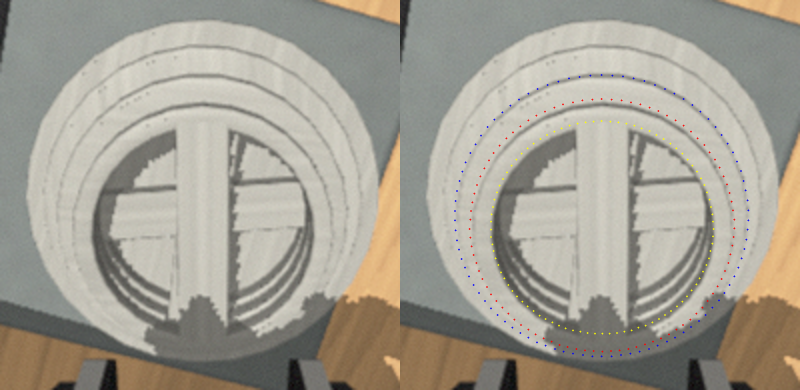

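The outlines match the real rims within about 2 mm, against the 8 mm allowed: medium edge at row 75, small edge at row 104 against a predicted 100. All three weights lie flat and the robot is clear, so I hand in.

```bash
python3 -c "
from workcell import order
print(order.job_done())"
```

```text
the job is handed in; nothing more can be done
None
```

I pressed the zero button fully down with the plate empty, stacked the large, medium and small weights flat and centred to within about 2 mm by my measurements, and handed the job in; no verdict came back.

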